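Rock the jammed rubbing stone out of its stand

TASK

The tiler's rubbing stone is jammed tight between the two sprung jaw bars of the steel stand, and a straight pull would only lift the stand. Take it by its wooden grip and rock it side to side, jaw to jaw, a clear tilt each way and at least twice each way while it is still in the jaws, working it upwards until it comes free, with the stand staying down on the bench in its place and the other things on the bench left alone. Finish still holding the stone: level, motionless and just clear above the stand, a finger or two of daylight under it; do not set it down or let go.

Things in the scene. Friction and masses are not known exactly. Their poses are not given: they have to be found in the camera images.
- stone: Grey rubbing stone, a block 100 (x) x 44 (y) x 50 (z) mm with a brown wooden grip bar on top; 92 mm high in all, about 0.55 kg. Origin: centre of its underside; z up. It starts seated in the stand, axes along the stand's, underside 14 mm above the bench. Rocking tilts it about its x axis, so that one long side rises, then the other: some 10 degrees each way; under 4 degrees does not count.
- grip (a point): Centre of the wooden grip bar on the stone, 71 mm above the stone's underside. The bar is 76 (x) x 24 (y) x 42 (z) mm: grip it across its 24 mm width, along y. At the start its sides run from 64 to 106 mm above the bench; the stone's top (64 mm) is wider than the bar by 10 mm on either side.
- stand: Dark steel stand, loose on the bench, about 2 kg. Base plate 150 (x) x 130 (y) x 14 mm; the stone sits on it. Origin: centre of its underside; z up. Spring housings at y = +-44 to +-58 mm are its highest part, 40 mm above the bench. End stops at x = +-56 to +-64 mm, 34 mm high above the bench, stand 6 mm clear of the stone's ends.
- jaws (a point): Midpoint between the stand's two round steel jaw bars, 28 mm above the bench. The bars are 12 mm thick, 76 mm long, lie along the stand's x at y = +28 and -28 mm, and press on the stone's long sides with springs (27 N each, 2.5 N more per mm; they open 8 mm, and close 3 mm when the stone is gone). The stone is out of them when its underside has risen about 20 mm.
- jaw_left: The jaw bar at the stand's +y side (origin: its middle, on its centre line). Dry friction of each bar on the stone is 13 to 20 N, so a straight pull lifts the stand. While the stone is tilted about the jaw height one side slides up and the other down and these frictions cancel: raising it 2 to 3 mm with each swing of about 9 degrees either way walks it out.
- float: White plastic grout float, 240 x 95 mm sole with a handle, 62 mm high; origin under its centre. Leave alone.
- jar: Amber glass jar, 72 mm across, 95 mm high; origin under its centre. Leave alone.
- bolster: Steel bolster chisel lying flat, 225 mm long along its x, blade 75 mm wide, 18 mm high; origin on the bench below the shaft, 110 mm from the shaft's end. Leave alone.
- wall_tile: Blue-and-yellow patterned tile lying flat, 150 x 150 x 9 mm; origin under its centre. Leave alone.
Mind the look-alikes: they are no part of the job. Leave any blue or yellow look-alike of the stone alone.

How it is judged:
On the way, in this order (a step that is already met when the one before it is completed fails the run):
1. the stone, still held by the jaws, is tilted at least 4 degrees with its left (+y) side up (angle between stone's own y axis and vertical below 1.5008 rad and contact force between stone and stand above 1 N), for 0.05 s.
2. the stone, still held by the jaws, is tilted at least 4 degrees with its right (-y) side up (angle between stone's own y axis and vertical above 1.6408 rad and contact force between stone and stand above 1 N), for 0.05 s.
3. the stone, still held by the jaws, is again tilted at least 4 degrees with its left (+y) side up (all of step 1), for 0.05 s.
At the end, for the whole second after the job is handed in: The stone is held by the fingers alone, clear of the stand, still, within 8.6 degrees of level, its underside 42 to 100 mm above that of the stand (whose top is at 40 mm) and within 40 mm of centred over it; the stand is flat on the bench (z of stone in the frame of stand between 0.042 and 0.1 m and horizontal distance between stone and stand below 0.04 m and angle between stone's own z axis and vertical below 0.15 rad and linear speed of stone below 0.03 m/s and contact force between stone and the fingers above 3 N and contact force between stone and stand below 0.3 N and height (world z) of stand below 0.004 m and angle between stand's own z axis and vertical below 0.03 rad); the arm keeps its last pose, push and grip.
It fails at once if the steel stand is lifted off the bench or tipped up (height (world z) of stand above 0.012 m or angle between stand's own z axis and vertical above 0.15 rad).
It fails at once if the stand is dragged more than 40 mm from its place (distance of stand from where it was at the start of the episode above 0.04 m).
It fails at once if the float, jar, bolster or tile is pushed more than 30 mm or tipped over (distance of any of float, jar, bolster, wall_tile from where it was at the start of the episode above 0.03 m or angle between any of float, jar, bolster, wall_tile's own z axis and vertical above 0.5 rad).
It also fails if it takes over 42 s, if anything falls off the work surface, if the arm or the gripper's body presses on something with over 40 N, if the wrist force passes 120 N, or if a joint passes its speed limit or range.

ROBOT

A 7-joint arm with a two-finger parallel gripper is mounted at the origin on the work surface. World frame = base frame: x ahead of the robot, y to its left, z up, the work surface at z = 0. Lengths are in m, angles in rad, forces in N, time in s.
With the tool pointing down it reaches from about 0.4 to 0.85 m from the base axis. Payload 4.5 kg.
Tool frame: the origin (TCP) lies on the centre line of the jaws, within the pads' length; the fingertips stand 17 mm ahead of it and the grasp point (between the pads) lies 2 mm behind it (r.tip_reach is the distance from the TCP to the fingertips, in m); z points along the fingers, y is the line along which they close (so a half turn about z gives the same grasp; the last joint's range is limited). The gripper opens to 88 mm and grips with 3 to 60 N. Pads are 18 mm wide; open, the fingers measure 123 mm over their backs; the gripper's body (75 mm by 187 mm) begins 45 mm behind the grasp point.
Start: joints at [1.243, 0.689, -0.195, 1.565, 0.157, 0.902, -0.215], TCP at [0.221, -0.585, 0.23] pointing down, gripper open.
Joint ranges: [-3.01, 3.01], [-0.46, 2.08], [-1.47, 1.51], [0.13, 2.56], [-1, 4.14], [0.04, 2.09], [-2.66, 2.66]. Speed limits (rad/s): [2.57, 2.57, 3.14, 3.14, 3.14, 3.14, 3.14].

INTERFACE

Orientations are given as a unit quaternion [x, y, z, w].
In Python, from plant import r gives the robot as it stands.
- The arm moves only by the tool step_arm, never from a script. Its argument "steps" is a list of rows, each a list of 7 numbers: the shift along the tool's x, y, z in cm, then the turn, a rotation vector about the tool's x, y, z in degrees, then the gripper's target within -1 to 1 (shut at 1, half-way at 0, fully open at -1). A call has 1 to 8 rows; each row shifts and turns the commanded pose from where the row before left it, along the tool's axes as they then stand; what a row does not reach is not made up. A row lasts 1/8 s, in which the tool goes at most 62.5 mm and 10.7 degrees, less where a joint would pass 70% of its speed; a pose out of reach is approached as far as the arm can. A call with a gripper value outside its range is refused whole. The fingers move at their own pace and stop on an object; "force" is the grip in N (left out, the last holds). Time passes only in rows, so rows that do not move let the fingers close. It gives the time, the measured TCP pose, the force, the opening and the grip force at its end, in the units of the state.
- r.get_state(): the state, without advancing time (a new reading comes with each control period).
- r.snapshot(name): name is "scene" or "side" or "wrist"; returns a dict with "pixels" (384x512x3 uint8, red, green, blue), "fx", "fy", "cx", "cy" (pixels), "dist_coeffs" ([k1, k2, p1, p2, k3] as OpenCV has them; the pictures are not rectified), "cam_to_world" (4x4, takes a point from camera to world coordinates). Camera axes: x right, y down, z forward; pixel columns grow to the right and rows downward; lengths in m; the calibration is good to about 2 mm. A picture is of the moment at which its call begins. There is no depth.
- r.finish_job(): hands the job in; it is judged then, once.
The state is a dict: "clock": time; "q": joint angles; "qd": joint speeds; "joint_torque": joint torques, N m; "tool_pos": TCP position; "eef_rot": TCP orientation; "contact_force": force on the tool from outside, world axes, zero at the start; "moment": the same for the moment, N m; "opening": opening from 0.0 (shut) to 1.0 (fully open); "finger_force": force on a finger pad.
Only numpy, scipy, OpenCV 4.12 (cv2) and the standard library are available. Lean on these libraries where they do the work, as an engineer would, in place of code of your own. Each camera call takes 0.05 s, during which the arm holds its last target. There are 200 camera calls.

## Working session

There is one attempt and no reset: what is moved stays moved. The work goes in short steps, Python scripts to look and compute and a tool call to move; the robot and the scene stay as the last step left them, time stands still between calls to the robot, and variables do not carry over. Pictures are saved under pics/ and viewed, at most 10 in all, crops included, and the job is handed in when it is done.

Besides the shell and the picture viewer there is one more tool, called after ">>>" by a JSON object that holds its "op" and its "data". step_arm: Moves the arm, as the interface text tells. Its arguments: {"type":"object","properties":{"steps":{"type":"array","items":{"type":"array","items":{"type":"number"}}},"force":{"type":"number"}},"required":["steps"]}

```bash
mkdir -p pics; ls
python3 - <<'E'
from plant import r
import cv2,pickle,numpy as np
D={}
for n in ("scene","side"):
    s=r.snapshot(n);D[n]=s
    cv2.imwrite(f"pics/{n}0.png",s["pixels"][:,:,::-1])
    print(n,s["fx"],s["fy"],s["cx"],s["cy"],s["dist_coeffs"],np.round(s["cam_to_world"],3).tolist())
pickle.dump(D,open("d0.pkl","wb"))
print(r.get_state())
E
```

```text
pics
scene 397.54459449746804 397.54459449746804 257.5913437910356 196.78784267782763 [0.0074593 0.        0.        0.        0.       ] [[-0.451, 0.682, -0.576, 1.163], [0.892, 0.345, -0.29, 0.305], [0.001, -0.645, -0.764, 0.885], [0.0, 0.0, 0.0, 1.0]]
side 453.6796236944764 453.6796236944764 249.97789770259195 194.6642928401449 [-0.07214016  0.          0.          0.          0.        ] [[-0.98, -0.112, 0.163, 0.336], [-0.196, 0.469, -0.861, 1.11], [0.02, -0.876, -0.481, 0.724], [0.0, 0.0, 0.0, 1.0]]
{'clock': 0.1, 'q': array([ 1.24278417,  0.68988443, -0.19453052,  1.56623045,  0.15729187,
        0.90251877, -0.21512698]), 'qd': array([-1.68128782e-04, -5.05081738e-04, -5.88237618e-05, -3.37333534e-03,
        3.12140634e-03,  8.09772822e-04, -3.47904982e-04]), 'joint_torque': array([-3.17183505e-03, -5.28496456e+01, -1.27162177e+00, -1.53837150e+01,
       -5.25568728e-02,  2.02592433e-03,  2.69040419e-05]), 'tool_pos': array([ 0.22098884, -0.58400343,  0.22960286]), 'eef_rot': array([ 9.83676136e-01,  1.79946043e-01, -2.03075873e-04, -7.99808306e-04]), 'contact_force': array([-0.15855372,  0.79671113,  0.15159239]), 'moment': array([-0.05488939,  0.01093877, -0.03170944]), 'finger_force': 0.0, 'opening': 0.998179846729811}
```

View pics/scene0.png

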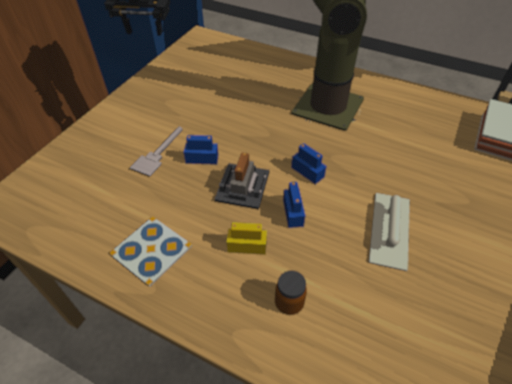

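View pics/side0.png

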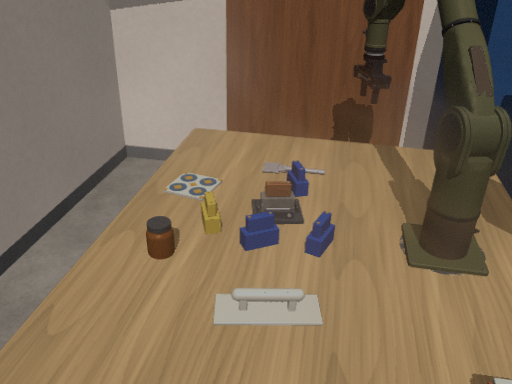

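Both views show the same objects. In the scene view, possible confusions with the stone are the blue blocks at (201,150), (309,163) and (293,205) and the yellow one at (247,238). The grey stone with the brown grip, in the dark stand at (242,180) (side view (278,203)), is the one that fits. I'll check it in one close crop.

Run:
```python
import cv2,numpy as np
a=cv2.imread("pics/scene0.png")[140:220,200:290];b=cv2.imread("pics/side0.png")[165:235,235:325]
a=cv2.resize(a,(720,640)[:2],interpolation=cv2.INTER_CUBIC)
a=cv2.resize(cv2.imread("pics/scene0.png")[145:215,205:280],None,fx=5.3,fy=5.3,interpolation=cv2.INTER_CUBIC)
b=cv2.resize(cv2.imread("pics/side0.png")[165:235,240:315],None,fx=5.3,fy=5.3,interpolation=cv2.INTER_CUBIC)
cv2.imwrite("pics/crop.png",np.hstack([a,b]));print(a.shape)
```

```text
(371, 398, 3)
```

View pics/crop.png

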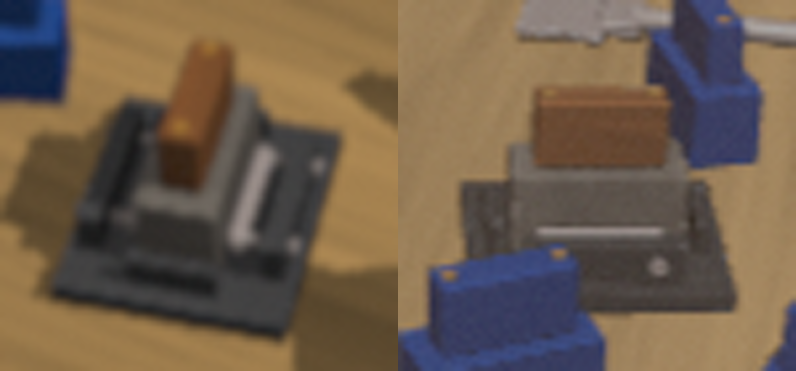

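```bash
cat > h.py <<'E'
import cv2,numpy as np
from scipy.spatial.transform import Rotation as R
def proj(s,P):
    M=np.linalg.inv(s["cam_to_world"])
    K=np.array([[s["fx"],0,s["cx"]],[0,s["fy"],s["cy"]],[0,0,1]])
    return cv2.projectPoints(np.asarray(P,float),cv2.Rodrigues(M[:3,:3])[0],M[:3,3],K,np.array(s["dist_coeffs"],float))[0][:,0]
def place(p,L):
    c,s=np.cos(p[2]),np.sin(p[2]);L=np.asarray(L,float)
    return np.c_[p[0]+c*L[:,0]-s*L[:,1],p[1]+s*L[:,0]+c*L[:,1],L[:,2]]
E
python3 - <<'E'
import pickle
from h import *
from scipy.optimize import least_squares
D=pickle.load(open("d0.pkl","rb"))
f=lambda c,ox,oy:(np.array(c)+.5)/5.3-.5+[ox,oy]
# near = +x in scene view
X,Y=.075,.065
sc=[((50,293),(X,-Y,0)),((283,333),(X,Y,0)),((340,132),(-X,Y,.014)),((128,97),(-X,-Y,.014)),((160,133),(.038,-.012,.106)),((198,143),(.038,.012,.106)),((192,40),(-.038,-.012,.106)),((232,48),(-.038,.012,.106))]
# side view: camera on +y side, left = +x
sd=[((337,307),(-X,Y,0)),((64,182),(X,-Y,.014)),((307,183),(-X,-Y,.014)),((137,97),(.038,.012,.106)),((270,97),(-.038,.012,.106)),((140,87),(.038,-.012,.106)),((270,87),(-.038,-.012,.106))]
def res(p):
    a=proj(D["scene"],place(p,[l for _,l in sc]))-f([c for c,_ in sc],205,145)
    b=proj(D["side"],place(p,[l for _,l in sd]))-f([c for c,_ in sd],240,165)
    return np.r_[a,b].ravel()
for y0 in(-.4,0,.4):
    o=least_squares(res,[.5,0,y0],loss="soft_l1");print(o.x,o.cost)
print(np.round(res(o.x).reshape(-1,2),1).tolist())
from plant import r
s=r.get_state();Rm=R.from_quat(s["eef_rot"]).as_matrix();print(Rm.round(3))
E
```

```text
[ 0.47907955 -0.09020216  0.23549782] 8.44353422530434
[ 0.47907955 -0.09020216  0.23549766] 8.443534225254318
[ 0.47907955 -0.09020216  0.23549765] 8.44353422525468
[[0.0, 1.2], [-0.1, 1.8], [0.5, -0.7], [-0.5, -1.1], [-1.2, -0.2], [0.1, -0.6], [-0.1, -1.4], [0.6, -1.5], [-0.1, 1.6], [-0.5, -0.2], [0.2, -0.4], [-0.0, 1.5], [0.4, 1.5], [-1.1, -0.3], [-0.5, -0.3]]
[[ 0.935  0.354 -0.001]
 [ 0.354 -0.935  0.002]
 [-0.    -0.002 -1.   ]]
```

>>> {"op": "step_arm", "data": {"steps": [[4.2,-3.7,0,0,0,0,-1],[4.2,-3.7,0,0,0,0,-1],[4.2,-3.7,0,0,0,0,-1],[4.2,-3.7,0,0,0,0,-1],[4.2,-3.7,0,0,0,0,-1],[4.2,-3.7,0,0,0,0,-1],[4.2,-3.7,0,0,0,0,-1],[4.2,-3.7,0,0,0,0,-1]]}}

```text
clock: 1.1
tool_pos: [0.4313, -0.1871, 0.2302]
eef_rot: [0.984, 0.18, -0.0, 0.0]
contact_force: [0.7, 0.3, -0.1]
opening: 0.999
finger_force: 0.0
```

>>> {"op": "step_arm", "data": {"steps": [[4.2,-3.7,0,0,0,0,-0.5],[3.8,-3.7,0,0,0,0,-0.5],[0,0,0,0,0,7.2,-0.5],[0,0,0,0,0,0,-0.5],[0,0,0,0,0,0,-0.5]]}}

```text
clock: 1.72
tool_pos: [0.4788, -0.0921, 0.2302]
eef_rot: [0.993, 0.118, -0.0, 0.0]
contact_force: [0.3, -0.1, -0.4]
opening: 0.754
finger_force: 0.0
```

Run:
```python
from plant import r
from h import *
import pickle
w=r.snapshot("wrist");pickle.dump(w,open("w.pkl","wb"))
s=r.get_state();Rm=R.from_quat(s["eef_rot"]).as_matrix()
print(s["clock"],s["tool_pos"],Rm.round(4).tolist(),s["opening"],s["q"].round(2))
p=[.47908,-.0902,.2355]
im=w["pixels"][:,:,::-1].copy()
X,Y=.075,.065
for L,c in (([(X,Y,.014),(X,-Y,.014),(-X,-Y,.014),(-X,Y,.014)],(0,0,255)),([(a*.038,b*.012,.106) for a,b in((1,1),(1,-1),(-1,-1),(-1,1))],(0,255,0)),([(a*.05,b*.022,.064) for a,b in((1,1),(1,-1),(-1,-1),(-1,1))],(255,255,0))):
    q=proj(w,place(p,L));print(q.round(0).tolist());cv2.polylines(im,[q.round().astype(int)],True,c,1)
cv2.imwrite("pics/w1.png",im)
```

```text
1.775 [ 0.47888423 -0.09215278  0.23022652] [[0.9723, 0.2338, -0.0005], [0.2338, -0.9723, -0.0004], [-0.0006, 0.0002, -1.0]] 0.7530620869996713 [ 0.16  0.51 -0.1   1.97  0.08  0.66 -1.33]
[[207.0, 110.0], [303.0, 110.0], [298.0, 214.0], [212.0, 214.0]]
[[243.0, 147.0], [266.0, 147.0], [265.0, 215.0], [244.0, 215.0]]
[[236.0, 132.0], [273.0, 132.0], [272.0, 211.0], [238.0, 211.0]]
```

View pics/w1.png

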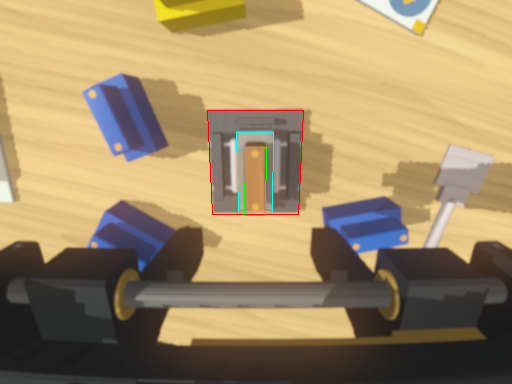

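The overlay shows the pose fit matching the plate (207–303, 110–214) and the grip (244–266, 147–215) to about a pixel. I'm descending, about 0.7 mm along tool x and −1.9 mm along tool y.

>>> {"op": "step_arm", "data": {"steps": [[0.07,-0.19,4,0,0,0,-0.3],[0,0,4,0,0,0,-0.3],[0,0,3,0,0,0,-0.3],[0,0,2,0,0,0,-0.3],[0,0,1.5,0,0,0,-0.3],[0,0,0,0,0,0,-0.3],[0,0,0,0,0,0,-0.3]], "force": 60}}

```text
clock: 2.65
tool_pos: [0.48, -0.0895, 0.0859]
eef_rot: [0.993, 0.118, 0.001, 0.0]
contact_force: [0.0, 0.1, 0.1]
opening: 0.649
finger_force: 0.0
```

>>> {"op": "step_arm", "data": {"steps": [[0,0,0,0,0,0,1],[0,0,0,0,0,0,1],[0,0,0,0,0,0,1],[0,0,0,0,0,0,1],[0,0,0,0,0,0,1]]}}

```text
clock: 3.28
tool_pos: [0.4799, -0.0899, 0.0856]
eef_rot: [0.993, 0.118, 0.0, 0.0]
contact_force: [0.8, -1.9, 2.4]
opening: 0.268
finger_force: 60.0
```

```bash
cat > st.py <<'E'
from plant import r
from h import *
def st():
    s=r.get_state();Rm=R.from_quat(s["eef_rot"]).as_matrix()
    tilt=np.degrees(np.arctan2(-Rm[2,1],-Rm[2,2]))
    print(s["clock"],s["tool_pos"].round(4),"ax",Rm[2].round(3),"tilt",tilt.round(2),"yaw",np.arctan2(Rm[1,0],Rm[0,0]).round(4),"F",s["contact_force"].round(1),"M",s["moment"].round(2),"op",s["opening"].round(3),"ff",s["finger_force"])
    return s,Rm
if __name__=="__main__": st()
E
python3 st.py
python3 - <<'E'
# rows for rocking: tilt sequence about pivot d ahead of TCP; raise h world-up
from h import *
def pose(th,d): # tool-plane (y,z) with z down; TCP relative to pivot
    t=np.radians(th); return np.array([d*np.sin(t),-d*np.cos(t)])
d0=56.5
seq=[0]+[4.5,9,9]+[4.5,0,-4.5,-9,-9]; 
hs=np.interp(range(len(seq)),[0,2,3,7,8],[0,0,0,2.5,2.5])
for i in range(1,len(seq)):
    a,b=seq[i-1],seq[i]
    dl=pose(b,d0+hs[i])-pose(a,d0+hs[i-1]); t=np.radians(a)
    # tool axes: y'=(cos,sin) z'=(-sin,cos) in (y,z)
    print(b,np.round([dl@[np.cos(t),np.sin(t)]/10,dl@[-np.sin(t),np.cos(t)]/10],3))
E
```

```text
4.5 [0.443 0.017]
9 [0.443 0.017]
9 [0. 0.]
4.5 [-0.448 -0.045]
0 [-0.453 -0.045]
-4.5 [-0.458 -0.045]
-9 [-0.463 -0.044]
-9 [0. 0.]Traceback (most recent call last):
  File "st.py", line 8, in <module>
    if __name__=="__main__": st()
                             ~~^^
  File "st.py", line 6, in st
    print(s["clock"],s["tool_pos"].round(4),"ax",Rm[2].round(3),"tilt",tilt.round(2),"yaw",np.arctan2(Rm[1,0],Rm[0,0]).round(4),"F",s["contact_force"].round(1),"M",s["moment"].round(2),"op",s["opening"].round(3),"ff",s["finger_force"])
                                                                                                                                                                                              ^^^^^^^^^^^^^^^^^^
AttributeError: 'float' object has no attribute 'round'
```

```bash
sed -i 's/s\["opening"\].round(3)/round(s["opening"],3)/' st.py; python3 st.py
cat > gen.py <<'E'
import sys,json
from h import *
# keyframes: (tilt deg, rise mm, rows); d0 = TCP height above pivot
def gen(keys,d0=57.7,pitch=1):
    pose=lambda th,h:np.array([(d0)*np.sin(th)+h*np.sin(th),-(d0+h)*np.cos(th)])
    (t0,h0)=keys[0]
    out=[]
    for t1,h1,n in keys[1:]:
        for k in range(n):
            a,b=t0+(t1-t0)*k/n,t0+(t1-t0)*(k+1)/n
            g,h=h0+(h1-h0)*k/n,h0+(h1-h0)*(k+1)/n
            ra,rb=np.radians([a,b]);dl=(pose(rb,h)-pose(ra,g))/10
            out.append([0,round(float(dl@[np.cos(ra),np.sin(ra)]),2),round(float(dl@[-np.sin(ra),np.cos(ra)]),2),round(b-a,2),0,0,1])
        t0,h0=t1,h1
    for i in range(0,len(out),8):print(json.dumps(out[i:i+8]))
if __name__=="__main__": gen(json.loads(sys.argv[1]))
E
python3 gen.py '[[0,0],[6,1.8,2],[6,1.8,1],[-6,4,4],[-6,4,1]]'
```

```text
3.275 [ 0.4799 -0.0899  0.0856] ax [ 0.001  0.001 -1.   ] tilt -0.06 yaw 0.2357 F [ 0.8 -1.9  2.4] M [-0.38  0.02  0.08] op 0.268 ff 59.99610185623169
[[0, 0.31, -0.08, 3.0, 0, 0, 1], [0, 0.31, -0.08, 3.0, 0, 0, 1], [0, 0.0, 0.0, 0.0, 0, 0, 1], [0, -0.31, -0.05, -3.0, 0, 0, 1], [0, -0.32, -0.05, -3.0, 0, 0, 1], [0, -0.32, -0.05, -3.0, 0, 0, 1], [0, -0.32, -0.05, -3.0, 0, 0, 1], [0, 0.0, 0.0, 0.0, 0, 0, 1]]
```

>>> {"op": "step_arm", "data": {"steps": [[0,0.31,-0.08,3,0,0,1],[0,0.31,-0.08,3,0,0,1],[0,0,0,0,0,0,1]]}}

```text
clock: 3.65
tool_pos: [0.4815, -0.0962, 0.0874]
eef_rot: [0.992, 0.117, -0.005, -0.052]
contact_force: [-0.6, -1.7, 8.2]
opening: 0.265
finger_force: 60.0
```

```bash
python3 st.py
```

```text
3.65 [ 0.4815 -0.0962  0.0874] ax [ 0.001 -0.105 -0.994] tilt 6.02 yaw 0.2341 F [-0.6 -1.7  8.2] M [-0.16  0.21  0.16] op 0.265 ff 60.004361271858215
```

>>> {"op": "step_arm", "data": {"steps": [[0,-0.31,-0.05,-3,0,0,1],[0,-0.32,-0.05,-3,0,0,1],[0,-0.32,-0.05,-3,0,0,1],[0,-0.32,-0.05,-3,0,0,1],[0,0,0,0,0,0,1]]}}

```text
clock: 4.28
tool_pos: [0.4781, -0.0828, 0.089]
eef_rot: [0.992, 0.118, 0.006, 0.053]
contact_force: [0.8, -2.9, -2.3]
opening: 0.268
finger_force: 60.0
```

```bash
python3 st.py
python3 - <<'E'
from plant import r
import cv2,numpy as np
I=[]
for n,(y,x) in (("scene",(125,195)),("side",(150,230))):
    s=r.snapshot(n)["pixels"][y:y+90,x:x+95,::-1]
    I.append(cv2.resize(s,None,fx=4.2,fy=4.2,interpolation=cv2.INTER_CUBIC))
cv2.imwrite("pics/tilt1.png",np.hstack(I))
E
python3 gen.py '[[-6,4],[9,6.5,5],[9,6.5,1],[-9,9,6],[-9,9,1]]'
```

```text
4.275 [ 0.4781 -0.0828  0.089 ] ax [-0.001  0.106 -0.994] tilt -6.08 yaw 0.2378 F [ 0.8 -2.9 -2.3] M [-0.5  -0.14 -0.07] op 0.268 ff 60.01236140727997
[[0, 0.33, -0.04, 3.0, 0, 0, 1], [0, 0.33, -0.04, 3.0, 0, 0, 1], [0, 0.33, -0.04, 3.0, 0, 0, 1], [0, 0.33, -0.04, 3.0, 0, 0, 1], [0, 0.34, -0.04, 3.0, 0, 0, 1], [0, 0.0, 0.0, 0.0, 0, 0, 1], [0, -0.34, -0.03, -3.0, 0, 0, 1], [0, -0.34, -0.03, -3.0, 0, 0, 1]]
[[0, -0.34, -0.03, -3.0, 0, 0, 1], [0, -0.34, -0.03, -3.0, 0, 0, 1], [0, -0.35, -0.03, -3.0, 0, 0, 1], [0, -0.35, -0.03, -3.0, 0, 0, 1], [0, 0.0, 0.0, 0.0, 0, 0, 1]]
```

View pics/tilt1.png

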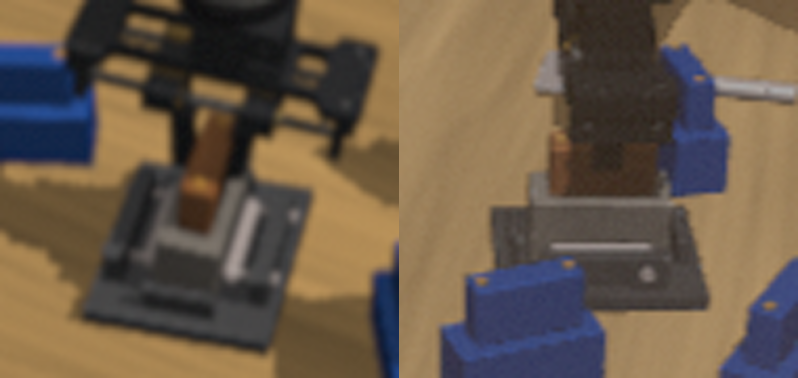

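The picture shows the stone (scene crop at about (190,215)) tilted with the grip held in the pads, and the stand flat in its place. I'll keep rocking.

>>> {"op": "step_arm", "data": {"steps": [[0,0.33,-0.04,3,0,0,1],[0,0.33,-0.04,3,0,0,1],[0,0.33,-0.04,3,0,0,1],[0,0.33,-0.04,3,0,0,1],[0,0.34,-0.04,3,0,0,1],[0,0,0,0,0,0,1]]}}

```text
clock: 5.12
tool_pos: [0.4821, -0.0996, 0.091]
eef_rot: [0.99, 0.116, -0.009, -0.079]
contact_force: [0.3, 1.8, -2.1]
opening: 0.266
finger_force: 60.0
```

>>> {"op": "step_arm", "data": {"steps": [[0,-0.34,-0.03,-3,0,0,1],[0,-0.34,-0.03,-3,0,0,1],[0,-0.34,-0.03,-3,0,0,1],[0,-0.34,-0.03,-3,0,0,1],[0,-0.35,-0.03,-3,0,0,1],[0,-0.35,-0.03,-3,0,0,1],[0,0,0,0,0,0,1]]}}

```text
clock: 6.0
tool_pos: [0.4771, -0.0788, 0.0937]
eef_rot: [0.99, 0.118, 0.009, 0.079]
contact_force: [0.2, -1.6, 0.4]
opening: 0.264
finger_force: 60.0
```

```bash
python3 st.py
python3 - <<'E'
from plant import r
import cv2,numpy as np
I=[]
for n,(y,x) in (("scene",(125,195)),("side",(150,230))):
    s=r.snapshot(n)["pixels"][y:y+90,x:x+95,::-1]
    I.append(cv2.resize(s,None,fx=4.2,fy=4.2,interpolation=cv2.INTER_CUBIC))
cv2.imwrite("pics/tilt2.png",np.hstack(I))
E
python3 gen.py '[[-9,9],[9,11.5,6],[9,11.5,2]]';python3 gen.py '[[9,11.5],[-9,14,6],[-9,14,2]]'; python3 gen.py '[[-9,14],[9,16.5,6],[9,16.5,2]]'; python3 gen.py '[[9,16.5],[-9,19,6],[-9,19,2]]'
```

```text
6.0 [ 0.4771 -0.0788  0.0937] ax [-0.     0.158 -0.987] tilt -9.1 yaw 0.238 F [ 0.2 -1.6  0.4] M [-0.56 -0.11 -0.06] op 0.264 ff 60.03910839557648
[[0, 0.35, -0.03, 3.0, 0, 0, 1], [0, 0.35, -0.03, 3.0, 0, 0, 1], [0, 0.36, -0.03, 3.0, 0, 0, 1], [0, 0.36, -0.03, 3.0, 0, 0, 1], [0, 0.36, -0.03, 3.0, 0, 0, 1], [0, 0.36, -0.03, 3.0, 0, 0, 1], [0, 0.0, 0.0, 0.0, 0, 0, 1], [0, 0.0, 0.0, 0.0, 0, 0, 1]]
[[0, -0.36, -0.03, -3.0, 0, 0, 1], [0, -0.37, -0.03, -3.0, 0, 0, 1], [0, -0.37, -0.03, -3.0, 0, 0, 1], [0, -0.37, -0.03, -3.0, 0, 0, 1], [0, -0.37, -0.03, -3.0, 0, 0, 1], [0, -0.38, -0.03, -3.0, 0, 0, 1], [0, 0.0, 0.0, 0.0, 0, 0, 1], [0, 0.0, 0.0, 0.0, 0, 0, 1]]
[[0, 0.38, -0.03, 3.0, 0, 0, 1], [0, 0.38, -0.03, 3.0, 0, 0, 1], [0, 0.38, -0.03, 3.0, 0, 0, 1], [0, 0.38, -0.03, 3.0, 0, 0, 1], [0, 0.39, -0.03, 3.0, 0, 0, 1], [0, 0.39, -0.03, 3.0, 0, 0, 1], [0, 0.0, 0.0, 0.0, 0, 0, 1], [0, 0.0, 0.0, 0.0, 0, 0, 1]]
[[0, -0.39, -0.03, -3.0, 0, 0, 1], [0, -0.39, -0.03, -3.0, 0, 0, 1], [0, -0.39, -0.03, -3.0, 0, 0, 1], [0, -0.4, -0.03, -3.0, 0, 0, 1], [0, -0.4, -0.03, -3.0, 0, 0, 1], [0, -0.4, -0.03, -3.0, 0, 0, 1], [0, 0.0, 0.0, 0.0, 0, 0, 1], [0, 0.0, 0.0, 0.0, 0, 0, 1]]
```

View pics/tilt2.png

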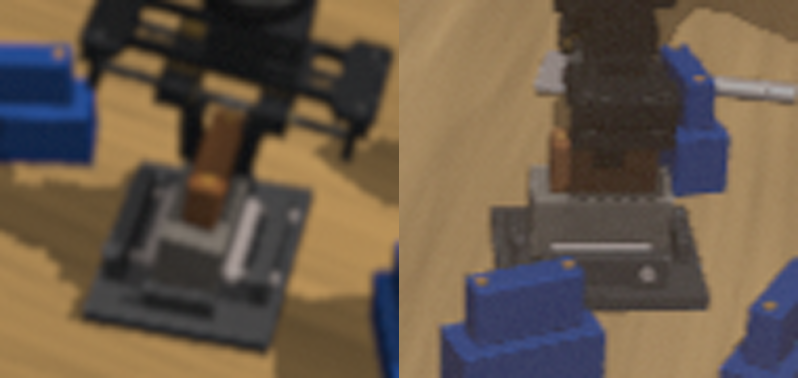

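The stone is tilted with its right side up and riding higher, and the stand's corners are at the same pixels as before. The forces are small, so I'll continue.

>>> {"op": "step_arm", "data": {"steps": [[0,0.35,-0.03,3,0,0,1],[0,0.35,-0.03,3,0,0,1],[0,0.36,-0.03,3,0,0,1],[0,0.36,-0.03,3,0,0,1],[0,0.36,-0.03,3,0,0,1],[0,0.36,-0.03,3,0,0,1],[0,0,0,0,0,0,1]]}}

```text
clock: 6.98
tool_pos: [0.4824, -0.1006, 0.0961]
eef_rot: [0.99, 0.116, -0.008, -0.079]
contact_force: [-0.6, -0.2, 3.1]
opening: 0.267
finger_force: 60.1
```

>>> {"op": "step_arm", "data": {"steps": [[0,-0.36,-0.03,-3,0,0,1],[0,-0.37,-0.03,-3,0,0,1],[0,-0.37,-0.03,-3,0,0,1],[0,-0.37,-0.03,-3,0,0,1],[0,-0.37,-0.03,-3,0,0,1],[0,-0.38,-0.03,-3,0,0,1],[0,0,0,0,0,0,1]]}}

```text
clock: 7.85
tool_pos: [0.4775, -0.0783, 0.0995]
eef_rot: [0.99, 0.118, 0.01, 0.079]
contact_force: [-1.7, 0.4, 13.8]
opening: 0.268
finger_force: 60.5
```

>>> {"op": "step_arm", "data": {"steps": [[0,0.38,-0.03,3,0,0,1],[0,0.38,-0.03,3,0,0,1],[0,0.38,-0.03,3,0,0,1],[0,0.38,-0.03,3,0,0,1],[0,0.39,-0.03,3,0,0,1],[0,0.39,-0.03,3,0,0,1],[0,0,0,0,0,0,1]]}}

```text
clock: 8.72
tool_pos: [0.4844, -0.0996, 0.1066]
eef_rot: [0.99, 0.117, -0.006, -0.078]
contact_force: [-7.9, 0.1, 58.1]
opening: 0.265
finger_force: 60.8
```

```bash
python3 st.py
python3 - <<'E'
from plant import r
import cv2,numpy as np
I=[]
for n,(y,x) in (("scene",(125,195)),("side",(150,230))):
    s=r.snapshot(n)["pixels"][y:y+90,x:x+95,::-1]
    I.append(cv2.resize(s,None,fx=4.2,fy=4.2,interpolation=cv2.INTER_CUBIC))
cv2.imwrite("pics/tilt3.png",np.hstack(I))
E
```

```text
8.725 [ 0.4844 -0.0996  0.1066] ax [ 0.007 -0.156 -0.988] tilt 8.98 yaw 0.2357 F [-7.9  0.1 58.1] M [1.31 2.09 0.19] op 0.265 ff 60.83767890930176
```

View pics/tilt3.png

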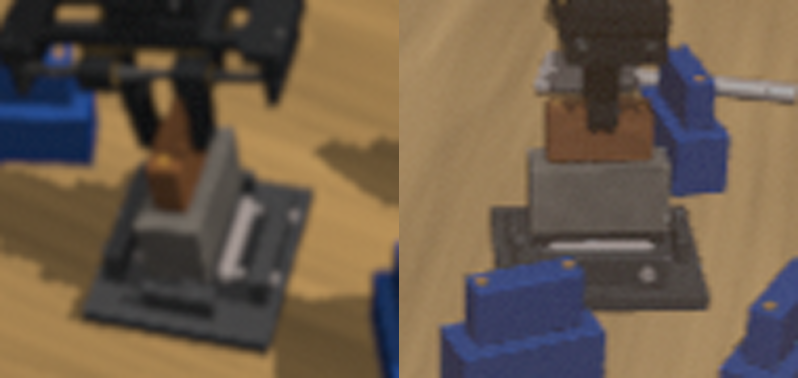

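The tool is now being pushed up with 58 N and sits 5 mm above its command. The right lower edge is riding on top of a jaw bar that has closed under it. The side crop shows the underside (around row 235) at bar-top level, so the stone is essentially out. I'll lift straight up, which relieves the stand, and then level.

>>> {"op": "step_arm", "data": {"steps": [[0,-0.03,-0.2,0,0,0,1],[0,-0.03,-0.2,0,0,0,1],[0,-0.03,-0.2,0,0,0,1],[0,-0.03,-0.2,0,0,0,1],[0,0,0,0,0,0,1]]}}

```text
clock: 9.45
tool_pos: [0.4817, -0.1007, 0.1081]
eef_rot: [0.99, 0.117, -0.01, -0.078]
contact_force: [-0.7, -0.9, -4.5]
opening: 0.262
finger_force: 59.8
```

```bash
python3 st.py
```

```text
9.45 [ 0.4817 -0.1007  0.1081] ax [-0.001 -0.157 -0.988] tilt 9.02 yaw 0.2363 F [-0.7 -0.9 -4.5] M [-0.34 -0.11  0.01] op 0.262 ff 59.848331809043884
```

>>> {"op": "step_arm", "data": {"steps": [[0,-0.1,-0.6,0,0,0,1],[0,-0.1,-0.6,0,0,0,1],[0,-0.1,-0.6,0,0,0,1],[0,-0.1,-0.6,0,0,0,1],[0,-0.3,-0.1,-3,0,0,1],[0,-0.3,0,-3,0,0,1],[0,-0.2,0,-3,0,0,1],[0,0,0,0,0,0,1]]}}

```text
clock: 10.45
tool_pos: [0.4804, -0.0912, 0.1351]
eef_rot: [0.993, 0.119, -0.0, -0.0]
contact_force: [0.3, 0.3, -4.5]
opening: 0.263
finger_force: 59.8
```

```bash
python3 st.py
python3 - <<'E'
from plant import r
import cv2,numpy as np,pickle
I=[];D={}
for n,(y,x) in (("scene",(125,195)),("side",(150,230))):
    s=r.snapshot(n);D[n]=s;s=s["pixels"][y:y+90,x:x+95,::-1]
    I.append(cv2.resize(s,None,fx=4.2,fy=4.2,interpolation=cv2.INTER_CUBIC))
cv2.imwrite("pics/up.png",np.hstack(I));pickle.dump(D,open("d1.pkl","wb"))
E
```

```text
10.45 [ 0.4804 -0.0912  0.1351] ax [-0.    -0.001 -1.   ] tilt 0.04 yaw 0.2395 F [ 0.3  0.3 -4.5] M [ 0.02  0.01 -0.03] op 0.263 ff 59.82651472091675
```

View pics/up.png

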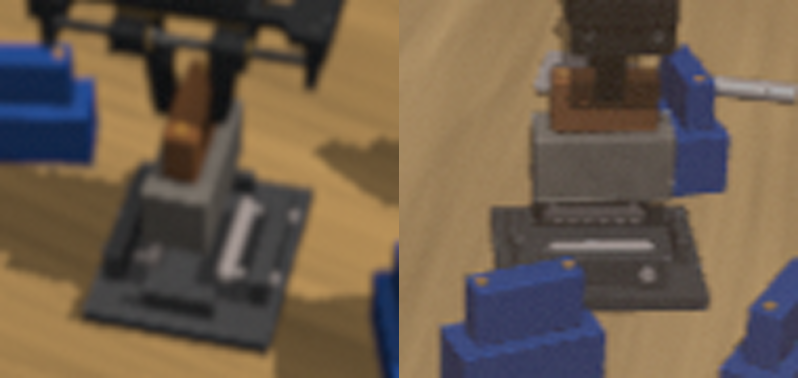

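Run:
```python
import pickle
from h import *
from scipy.optimize import least_squares
D=pickle.load(open("d1.pkl","rb"))
f=lambda c,ox,oy:(np.array(c)+.5)/4.2-.5+[ox,oy]
a,b=.05,.022
sc=[((144,237),(a,-b,0)),((210,251),(a,b,0)),((144,181),(a,-b,.05)),((214,192),(a,b,.05)),((165,170),(.038,-.012,.092))]
sd=[((135,196),(a,b,0)),((274,201),(-a,b,0)),((133,137),(a,b,.05)),((276,144),(-a,b,.05))]
def res(p):
    m=R.from_euler("ZYX",[.2355,p[3],p[4]])
    T=lambda L:m.apply(L)+p[:3]
    return np.r_[proj(D["scene"],T([l for _,l in sc]))-f([c for c,_ in sc],195,125),proj(D["side"],T([l for _,l in sd]))-f([c for c,_ in sd],230,150)].ravel()
o=least_squares(res,[.48,-.09,.06,0,0],loss="soft_l1");print(o.x[:3],np.degrees(o.x[3:]),np.round(res(o.x).reshape(-1,2),1).tolist())
```

```text
[ 0.47963571 -0.0910527   0.06850042] [-0.97943336 -2.79437862] [[0.2, -0.1], [-0.1, -0.2], [0.2, 0.5], [-0.6, 1.2], [0.1, -10.5], [-0.7, 0.7], [-0.5, -0.0], [0.6, 0.2], [0.5, -0.9]]
```

The stone is level to within about 3°, centred over the stand, with its underside at about 64–68 mm (roughly 25 mm of daylight). The stand is flat where it was. I'll settle for a moment and hand in.

>>> {"op": "step_arm", "data": {"steps": [[0,0,0,0,0,0,1],[0,0,0,0,0,0,1],[0,0,0,0,0,0,1],[0,0,0,0,0,0,1]]}}

```text
clock: 11.05
tool_pos: [0.4804, -0.0931, 0.1347]
eef_rot: [0.993, 0.118, -0.0, -0.0]
contact_force: [1.0, 0.7, -4.8]
opening: 0.265
finger_force: 59.8
```

```bash
python3 st.py; python3 -c "
from plant import r
print(r.finish_job())"
```

```text
11.05 [ 0.4804 -0.0931  0.1347] ax [-0. -0. -1.] tilt 0.0 yaw 0.2358 F [ 1.   0.7 -4.8] M [ 0.01 -0.   -0.03] op 0.265 ff 59.826189279556274
the job is handed in; nothing more can be done
None
```

The stone was rocked free (left, right, left, right, left, right, left at 6–9°) and handed in at 11 s, held still and level about 25 mm above the stand; the stand did not visibly move and nothing else was touched, but no verdict was returned.

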